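# Unbolt the passive door of a lab service cupboard

## Robot

A 6-joint arm with a two-finger parallel gripper is mounted at the origin on the work surface. World frame = base frame: x ahead of the robot, y to its left, z up, the work surface at z = 0. Lengths are in mm, angles in rad, forces in N, time in s.
With the tool pointing down it reaches from about 275 to 750 mm from the base axis. Payload 10.2 kg.
Tool frame: the origin (TCP) lies at the very end of the fingers, on their centre line; the grasp point (between the pads) lies 19 mm behind it; x points along the fingers, y is the direction in which the jaws open and shut, and the axes are right-handed (so a half turn about x gives the same grasp; the last joint's range is limited). The gripper opens to 85 mm and grips with 20 to 120 N. Pads are 22 mm wide; open, the fingers measure 114 mm over their backs; the gripper's body (76 mm by 85 mm) begins 54 mm behind the grasp point. The pads swing forward as they close: fully open they stand 13 mm farther back than shut.
Start: joints at [0.92, 0.313, 1.498, -0, 1.331, -0.223], TCP at [217.82, 477.688, 231.294] pointing down, gripper open.
Joint ranges: [-2.94, 2.94], [-0.97, 2.17], [0.19, 2.56], [-1.23, 4.37], [0.02, 3.11], [-2.88, 2.88]. Speed limits (rad/s): [2.39, 2.39, 3.01, 3.14, 3.14, 3.14].

## Interface

Orientations are given as a unit quaternion [w, x, y, z].
In Python, from rig import ctrl, viewer, finish_job gives the robot as it stands.
- The arm moves only by the tool carry_out, never from a script. Its argument "targets" is a list of rows, each an object of numbers: "x", "y", "z": the shift along the world's x, y, z in m; "ax", "ay", "az": the turn, a rotation vector about the world's x, y, z in rad; "hand": the opening, from -1 (shut) to 1 (fully open). A call has 1 to 5 rows; each row is the pose to reach, as a shift and turn from the pose commanded when the call began; what a row does not reach only later rows make up. A row lasts 1/8 s, in which the tool goes at most 62.5 mm and 10.7 degrees, less where a joint would pass 70% of its speed; a pose out of reach is approached as far as the arm can. A call with a gripper value outside its range is refused whole. The fingers move at their own pace and stop on an object; "grip_force" is the grip in N (left out, the last holds). Time passes only in rows, so rows that repeat a pose let the fingers close. It gives the time, the measured TCP pose, the force and the opening at its end, in the units of the state.
- ctrl.sense(): the state, without advancing time (a new reading comes with each control period).
- viewer.capture(name): name is "scene" or "top" or "wrist"; returns the picture (384x512x3 uint8, blue, green, red); there is no depth.
- viewer.camera_info(name): a dict with "fx", "fy", "cx", "cy" (pixels), "k1" (the pictures are not rectified: a ray, as slopes to the right and down, at radius r is drawn at 1 + k1 r^2 times it, then the intrinsics apply), "R" (3x3) and "t" (3): a world point X has camera coordinates R X + t. Camera axes: x right, y down, z forward; pixel columns grow to the right and rows downward; lengths in mm; the calibration is good to about 2 mm. A picture is of the moment at which its call begins: read the wrist's pose just before it. camera_info takes no time and is no camera call; for the wrist camera it gives the pose at the moment of the call.
- finish_job(): hands the job in, once; it reports no verdict.
The state is a dict: "time_s": time; "joints": joint angles; "dq": joint speeds; "tau": joint torques, N m; "eef_pos": TCP position; "ee_rot": TCP orientation; "force": force on the tool from outside, world axes, zero at the start; "wrist_torque": the same for the moment, N m; "grip_width": opening from 0.0 (shut) to 1.0 (fully open).
Only numpy, scipy, OpenCV 4.12 (cv2) and the standard library are available. Lean on these libraries where they do the work, as an engineer would, in place of code of your own. Each camera call takes 0.05 s, during which the arm holds its last target. There are 200 camera calls.

## Task

The steel service cupboard has a pair of doors: the active one (robot's left) carries a yellow hood that covers the flush bolt of the passive one. Swing the active door open by its black grip to about a right angle, and only then push the red bolt tab, now uncovered, all the way down so that the passive door is freed. Leave the passive door shut and do not disturb the beaker or the bottle on the bench.

Things in the scene. Friction and masses are not known exactly. Their poses are not given: they have to be found in the camera images.
- cupboard: Stainless cupboard fixed on the bench, 340 mm wide, 200 deep, 202 tall, doors facing the robot. Origin: middle of the doors' face, at bench level; x into it, y to its left, z up. Active door on the left (+y), passive on the right, meeting at y = 0; hinges at y = +-165 mm. A black turntable with two small fixed cups stands on its top, 35 mm or more back from the front.
- active_door (a joint): Opening angle of the active (left) door, rad: 0 shut, 1.57 right angle, 1.75 stop. Vertical hinge at its left edge; swings to the robot; stays where left (about 1 N at the grip moves it). 160 mm wide, 22 to 189 mm high. At its free edge a yellow hood, closed on top and in front, stands 46 mm out, from 112 to 193 mm high, and reaches 40 mm over the passive door, above the bolt tab.
- active_grip (a point): The active door's grip: upright black round bar, 14 mm thick, 120 to 205 mm above the bench, top free, held by one stem at 128 mm height. Point: on its axis, 180 mm above the bench, 62 mm out from the door. Frame turns with the door: x square into it, y along it to the hinge, z up; hinge line at x +62, y +125 mm. Hood from 34 mm on the -y side. The bar may swivel between fingers.
- passive_door (a joint): Opening angle of the passive (right) door, rad: 0 shut. Hinged at its right edge, locked while the bolt is up; must stay shut. It has a grip like the active one's, 80 mm from its hinge, 62 mm out.
- bolt (a joint): Travel of the passive door's flush bolt, m: 0 up and locked (it may start 2 mm down), 0.024 fully down and released (free of the frame from about 0.012). Slides straight down, takes about 4 N, stays where left.
- bolt_tab (a point): The bolt's red thumb tab on the passive door, 22 mm right of the doors' meeting line, under the hood while the active door is shut. 30 mm wide, 8 thick, 34 out from the door. Point: on its top, 20 mm out from the door, 180 mm above the bench when up, 156 when down. x square into the door, y left, z up. The cupboard's top edge is 22 mm higher; passive grip 63 mm to the right.
- beaker: Bystander: white plastic beaker, 68 mm wide, 85 mm tall, open at the top, on the bench to one side of the cupboard. Origin: centre of its underside.
- bottle: Bystander: amber bottle with a blue cap, 64 mm wide, 140 mm tall, on the bench on the other side. Origin: centre of its underside.

How it is judged:
By the outcome, as a careful person would: the job done as asked, in the order asked, and still so for the second after the job is handed in, with the robot touching nothing.
It also fails if it takes over 48 s, if anything falls off the work surface, if the arm or the gripper's body presses on something with over 40 N, if the wrist force passes 120 N, or if a joint passes its speed limit or range.

## Working session

There is one attempt and no reset: what is moved stays moved. The work goes in short steps, Python scripts to look and compute and a tool call to move; the robot and the scene stay as the last step left them, time stands still between calls to the robot, and variables do not carry over. Pictures are saved under pics/ and viewed, about 8 in all and at most 12, crops included, and the job is handed in when it is done.

Besides the shell and the picture viewer there is one more tool, called after ">>>" by a JSON object that holds its "op" and its "data", one argument or row to a line. carry_out: Moves the arm, as the interface text tells. Its arguments: {"type":"object","properties":{"targets":{"type":"array"},"grip_force":{"type":"number"}},"required":["targets"]}

```bash
mkdir -p pics
python3 - <<'E'
from rig import ctrl, viewer
import cv2
s=ctrl.sense(); print(s)
for n in("scene","top"):
    im=viewer.capture(n); cv2.imwrite(f"pics/{n}0.png",im); print(n,viewer.camera_info(n))
a=cv2.imread("pics/scene0.png");b=cv2.imread("pics/top0.png")
cv2.imwrite("pics/scene0b.png",cv2.resize(a,(800,600)))
cv2.imwrite("pics/top0b.png",cv2.resize(b,(800,600)))
E
```

```text
{'time_s': 0.0, 'joints': array([ 9.19609786e-01,  3.13466428e-01,  1.49842595e+00, -7.91138381e-06,
        1.33099024e+00, -2.23416283e-01]), 'dq': array([ 1.91407802e-03, -2.70541150e-04, -2.11418361e-05,  6.25754840e-04,
        2.23036953e-03,  2.95261662e-04]), 'tau': array([-1.85485558e-03, -4.12258637e+01, -2.59746408e+01, -2.26866809e-04,
        4.05876330e-03, -7.02471127e-06]), 'eef_pos': array([217.65767923, 477.4802486 , 230.73085679]), 'ee_rot': array([ 0.69080371,  0.14967415,  0.69118507, -0.15050276]), 'force': array([-0.41181657,  0.44601451,  0.74880343]), 'wrist_torque': array([ 0.01821578, -0.02545942, -0.01387173]), 'grip_width': 1.001724929549405}
scene {'fx': 487.20001191079166, 'fy': 487.20001191079166, 'cx': 252.1016072885884, 'cy': 190.49298605697103, 'k1': 0.05088170853455354, 'R': array([[-0.96968018, -0.24425005, -0.00789036],
       [-0.21357719,  0.86271548, -0.45837408],
       [ 0.11876503, -0.44279106, -0.88872434]]), 't': array([ 584.90356069,  219.26132111, 1368.28659833])}
top {'fx': 419.9358141970831, 'fy': 419.9358141970831, 'cx': 254.1032735094636, 'cy': 191.86519669697213, 'k1': -0.11235303972507521, 'R': array([[-0.02785684, -0.99958396, -0.00747694],
       [-0.99108114,  0.02859345, -0.130156  ],
       [ 0.13031564,  0.00378452, -0.99146534]]), 't': array([  -3.94528253,  630.65406835, 1054.07576655])}
```

View pics/scene0b.png

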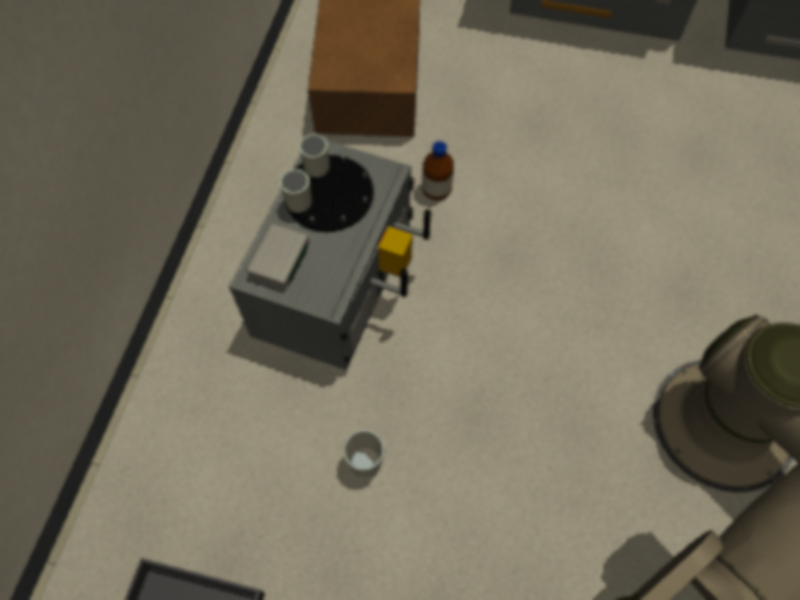

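View pics/top0b.png

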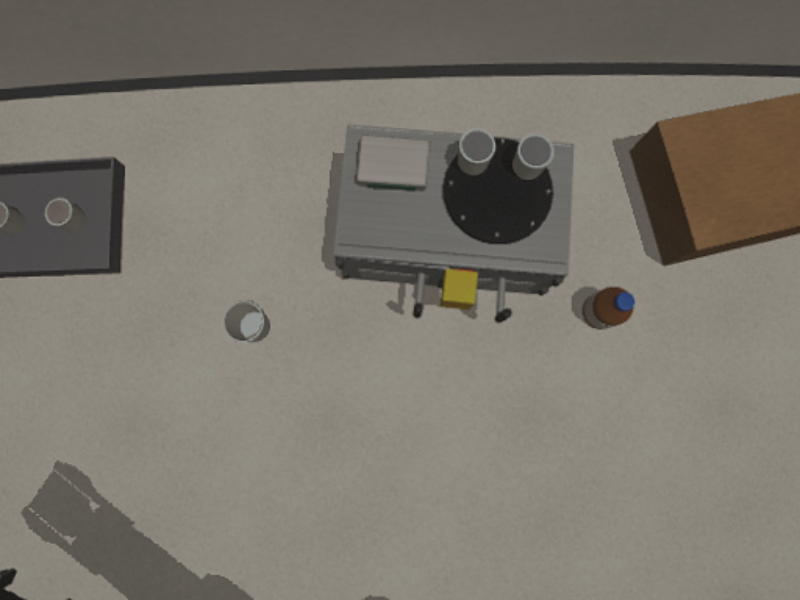

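Top view (800x600 scale): the cupboard front runs from (337,262) to (567,275), the grips are at about (418,310) and (503,315), and the hood is at (460,288). The beaker is at (247,322) and the bottle at (612,306). I'll enlarge for the fit.

Run:
```python
import cv2,numpy as np
b=cv2.imread("pics/top0.png")[70:230,130:420]
b=cv2.convertScaleAbs(b,alpha=1.7,beta=10)
b=cv2.resize(b[:,75:245],None,fx=4.7,fy=4.7,interpolation=cv2.INTER_CUBIC)[:600]
# crop origin col 205,row 70
cv2.imwrite("pics/topc.png",b[:, :800]); print(b.shape)
a=cv2.imread("pics/scene0.png")[75:240,140:310]
a=cv2.convertScaleAbs(a,alpha=1.7,beta=10)
a=cv2.resize(a,None,fx=3.6,fy=3.6,interpolation=cv2.INTER_CUBIC)
cv2.imwrite("pics/scenec.png",a);print(a.shape)
```

```text
(600, 799, 3)
(594, 612, 3)
```

View pics/topc.png

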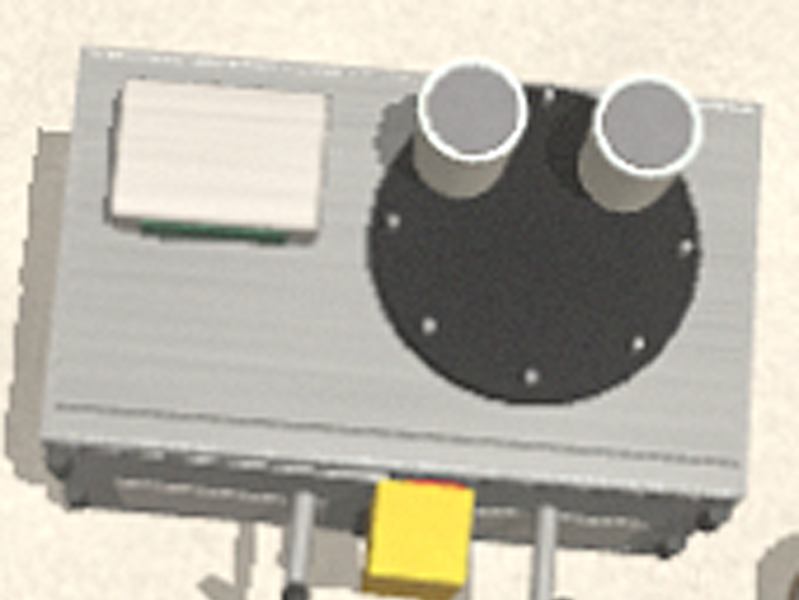

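View pics/scenec.png

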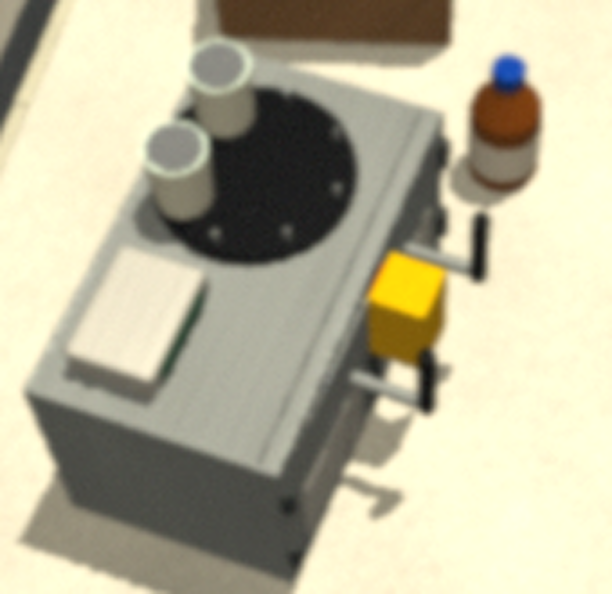

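Top crop: roof corners at (43,440), (740,495), (83,47) and (762,104). The hood's top front corners are at about (366,577) and (467,586). Scene crop: grip tops at (428,352) and (482,216).

```bash
cat > h.py <<'E'
import numpy as np
from rig import viewer
from scipy.optimize import least_squares
def proj(ci,X):
    c=np.atleast_2d(X)@np.array(ci["R"]).T+ci["t"]; s=c[:,:2]/c[:,2:]
    s=s*(1+ci["k1"]*(s**2).sum(1,keepdims=True))
    return s*[ci["fx"],ci["fy"]]+[ci["cx"],ci["cy"]]
def c2w(p,X):
    X=np.atleast_2d(X);c,s=np.cos(p[2]),np.sin(p[2])
    return np.c_[p[0]+c*X[:,0]-s*X[:,1],p[1]+s*X[:,0]+c*X[:,1],X[:,2]]
E
python3 - <<'E'
from h import *
T=viewer.camera_info("top");S=viewer.camera_info("scene")
tc=lambda u,v:(205+u/4.7,70+v/4.7); sc=lambda u,v:(140+u/3.6,75+v/3.6)
obs=[(T,(-1,170,202),tc(43,440)),(T,(-1,-170,202),tc(740,495)),(T,(-2,170,202),tc(83,47)),(T,(-2,-170,202),tc(762,104)),
(T,(-46,6,193),tc(366,577)),(T,(-46,-40,193),tc(467,586)),
(S,(-62,40,205),sc(428,353)),(S,(-62,-85,205),sc(482,217)),
(S,(-46,6,193),sc(427,317)),(S,(-46,-40,193),sc(444,267)),(S,(-1,170,202),sc(280,474)),(S,(-2,170,202),sc(26,388)),(S,(-1,-170,202),sc(441,115))]
def f(p):
    r=[]
    for ci,X,uv in obs:
        X=np.array(X,float)
        if X[0]==-1:X[0]=p[3]
        if X[0]==-2:X[0]=p[4]
        r+=list((proj(ci,c2w(p,X))-uv)[0])
    return np.array(r)
r=least_squares(f,[550,-50,0,0,200],loss='soft_l1',x_scale=[10,10,.1,10,10])
print(r.x.round(3)); print(f(r.x).reshape(-1,2).round(1))
p=r.x
for n,X in dict(grip=(-62,40,180),pgrip=(-62,-85,180),tab=(-20,-22,180),hinge=(0,165,0)).items(): print(n,c2w(p,X).round(1))
for ci,n,uv in((T,"beaker",(247*.64,328*.64)),(T,"bottle",(606*.64,312*.64)),(T,"bottlecap",(625*.64,300*.64)) ):
    q=least_squares(lambda q:(proj(ci,[q[0],q[1],140 if 'cap' in n else 0])-uv)[0],[500,0]).x; print(n,q.round())
for ci in(T,S): print(-np.array(ci["R"]).T@ci["t"])
E
```

```text
[ 6.52140e+02 -9.93010e+01 -1.13000e-01  5.01400e+00  2.03202e+02]
[[-1.6 -0.2]
 [ 0.9  0.7]
 [-1.4  0.1]
 [-0.1  0.2]
 [ 0.6 -0.3]
 [-0.5 -0.5]
 [ 0.5 -0.5]
 [ 1.3 -0.1]
 [-0.5 -0.5]
 [ 0.7 -0.2]
 [-0.9  0.3]
 [-0.7  0.2]
 [ 0.3 -1.6]]
grip [[595.1 -52.5 180. ]]
pgrip [[ 580.9 -176.7  180. ]]
tab [[ 629.8 -118.9  180. ]]
hinge [[670.8  64.6   0. ]]
beaker [594. 240.]
bottle [ 604. -385.]
bottlecap [ 607. -372.]
[ 487.55689544  -25.96539387 1127.1334938 ]
[ 451.49401385  559.56765889 1321.14840499]
```

>>> {"op": "carry_out", "data": {
  "targets": [
    {"x":0.04,"y":-0.05,"z":0.01,"az":-0.12,"hand":0.2},
    {"x":0.08,"y":-0.1,"z":0.02,"az":-0.25,"hand":0.2},
    {"x":0.12,"y":-0.15,"z":0.02,"az":-0.38,"hand":0.2},
    {"x":0.16,"y":-0.2,"z":0.02,"az":-0.5,"hand":0.2},
    {"x":0.2,"y":-0.25,"z":0.02,"az":-0.63,"hand":0.2}
  ]
}}

```text
invalid input at $.targets[0]: expected keys x, y, z, ax, ay, az, hand
```

>>> {"op": "carry_out", "data": {
  "targets": [
    {"x":0.03,"y":-0.05,"z":0.0,"az":-0.12,"hand":0.2},
    {"x":0.06,"y":-0.1,"z":0.0,"az":-0.25,"hand":0.2},
    {"x":0.09,"y":-0.15,"z":0.0,"az":-0.38,"hand":0.2},
    {"x":0.12,"y":-0.2,"z":0.0,"az":-0.5,"hand":0.2},
    {"x":0.15,"y":-0.25,"z":0.0,"az":-0.627,"hand":0.2}
  ]
}}

```text
invalid input at $.targets[0]: expected keys x, y, z, ax, ay, az, hand
```

>>> {"op": "carry_out", "data": {
  "targets": [
    {"x":0.04,"y":-0.05,"z":0.01,"ax":0,"ay":0,"az":-0.12,"hand":0.2},
    {"x":0.08,"y":-0.1,"z":0.02,"ax":0,"ay":0,"az":-0.25,"hand":0.2},
    {"x":0.12,"y":-0.15,"z":0.02,"ax":0,"ay":0,"az":-0.38,"hand":0.2},
    {"x":0.16,"y":-0.2,"z":0.02,"ax":0,"ay":0,"az":-0.5,"hand":0.2},
    {"x":0.2,"y":-0.25,"z":0.02,"ax":0,"ay":0,"az":-0.63,"hand":0.2}
  ]
}}

```text
time_s: 0.72
eef_pos: [413.0, 233.1, 251.2]
ee_rot: [0.61, 0.358, 0.61, -0.358]
force: [-0.2, 0.6, 0.1]
grip_width: 0.6
```

>>> {"op": "carry_out", "data": {
  "targets": [
    {"x":0.03,"y":-0.05,"z":0.0,"ax":0,"ay":0,"az":-0.12,"hand":0.2},
    {"x":0.06,"y":-0.1,"z":0.0,"ax":0,"ay":0,"az":-0.25,"hand":0.2},
    {"x":0.09,"y":-0.15,"z":0.0,"ax":0,"ay":0,"az":-0.38,"hand":0.2},
    {"x":0.12,"y":-0.2,"z":0.0,"ax":0,"ay":0,"az":-0.5,"hand":0.2},
    {"x":0.15,"y":-0.25,"z":0.0,"ax":0,"ay":0,"az":-0.627,"hand":0.2}
  ]
}}

```text
time_s: 1.35
eef_pos: [562.7, -17.0, 251.0]
ee_rot: [-0.469, -0.529, -0.47, 0.529]
force: [-0.5, 0.6, 0.2]
grip_width: 0.594
```

>>> {"op": "carry_out", "data": {
  "targets": [
    {"x":0.027,"y":-0.03,"z":0.0,"ax":0,"ay":0,"az":0,"hand":0.2},
    {"x":0.027,"y":-0.03,"z":0.0,"ax":0,"ay":0,"az":0,"hand":0.2},
    {"x":0.027,"y":-0.03,"z":0.0,"ax":0,"ay":0,"az":0,"hand":0.2}
  ]
}}

```text
time_s: 1.72
eef_pos: [588.7, -44.7, 250.9]
ee_rot: [-0.47, -0.527, -0.471, 0.528]
force: [0.3, -1.2, -0.0]
grip_width: 0.6
```

Run:
```python
from h import *
from rig import ctrl
import cv2
W=viewer.camera_info("wrist"); im=viewer.capture("wrist"); cv2.imwrite("pics/w1.png",im)
print(ctrl.sense()["eef_pos"],ctrl.sense()["joints"].round(2))
p=[652.14,-99.3,-.113]
for X in((-62,40,205),(-62,40,128),(-62,-85,205),(-46,6,193),(-46,-40,193),(5,170,202)): print(X,proj(W,c2w(p,X)).round(1))
```

```text
[588.68809522 -44.35657081 251.2684906 ] [-0.27  0.45  1.25  0.    1.44 -0.16]
(-62, 40, 205) [[269.2 231.6]]
(-62, 40, 128) [[266.1 196.1]]
(-62, -85, 205) [[267.4 378.2]]
(-46, 6, 193) [[289.9 267.4]]
(-46, -40, 193) [[288.1 319.7]]
(5, 170, 202) [[395.5   9.3]]
```

View pics/w1.png

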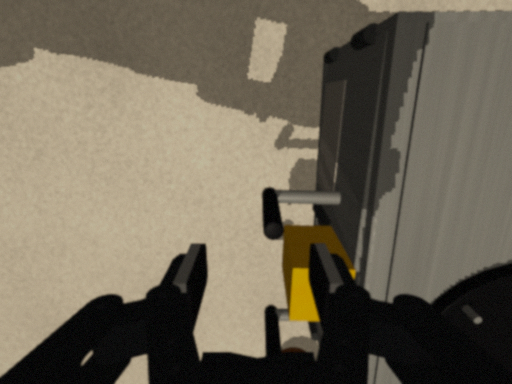

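The wrist view shows the grip top at (273,232), about 3 px right of the prediction. The hood's front corners at (291,268) and (290,320) match. Position is good, so I'll line up and go down.

>>> {"op": "carry_out", "data": {
  "targets": [
    {"x":0.008,"y":-0.008,"z":0.0,"ax":0,"ay":0,"az":0,"hand":0.2},
    {"x":0.008,"y":-0.008,"z":0.0,"ax":0,"ay":0,"az":0,"hand":0.2},
    {"x":0.008,"y":-0.008,"z":-0.03,"ax":0,"ay":0,"az":0,"hand":0.2},
    {"x":0.008,"y":-0.008,"z":-0.05,"ax":0,"ay":0,"az":0,"hand":0.2},
    {"x":0.008,"y":-0.008,"z":-0.05,"ax":0,"ay":0,"az":0,"hand":0.2}
  ]
}}

```text
time_s: 2.4
eef_pos: [596.5, -52.8, 200.2]
ee_rot: [-0.47, -0.527, -0.472, 0.528]
force: [0.1, 0.1, -0.1]
grip_width: 0.6
```

>>> {"op": "carry_out", "data": {
  "targets": [
    {"x":0,"y":0,"z":-0.018,"ax":0,"ay":0,"az":0,"hand":0.2},
    {"x":0,"y":0,"z":-0.034,"ax":0,"ay":0,"az":0,"hand":0.2},
    {"x":0,"y":0,"z":-0.034,"ax":0,"ay":0,"az":0,"hand":0.2}
  ]
}}

```text
time_s: 2.78
eef_pos: [596.7, -53.0, 166.6]
ee_rot: [-0.47, -0.527, -0.471, 0.528]
force: [0.2, 0.0, 0.5]
grip_width: 0.598
```

>>> {"op": "carry_out", "data": {
  "targets": [
    {"x":0,"y":0,"z":0,"ax":0,"ay":0,"az":0,"hand":-0.5},
    {"x":0,"y":0,"z":0,"ax":0,"ay":0,"az":0,"hand":-1},
    {"x":0,"y":0,"z":0,"ax":0,"ay":0,"az":0,"hand":-1},
    {"x":0,"y":0,"z":0,"ax":0,"ay":0,"az":0,"hand":-1},
    {"x":0,"y":0,"z":0,"ax":0,"ay":0,"az":0,"hand":-1}
  ],
  "grip_force": 25
}}

```text
time_s: 3.4
eef_pos: [597.5, -53.2, 168.1]
ee_rot: [0.471, 0.528, 0.47, -0.527]
force: [0.7, 0.6, 5.9]
grip_width: 0.153
```

```bash
python3 -c "
import numpy as np
r=-np.array([75.7,117.2]);R=lambda a:np.array([[np.cos(a),-np.sin(a)],[np.sin(a),np.cos(a)]])
for k in range(4):
  a0=.4*k
  for j in range(1,5): print(k,j,((R(-a0-.1*j)-R(-a0))@r).round(1),-.1*j)
print((R(-1.57)@r-r+[597.5,-53.2]))"
```

```text
0 1 [-11.3   8.1] -0.1
0 2 [-21.8  17.4] -0.2
0 3 [-31.3  27.6] -0.30000000000000004
0 4 [-39.7  38.7] -0.4
1 1 [-7.3 11.9] -0.1
1 2 [-13.3  24.5] -0.2
1 3 [-18.   37.6] -0.30000000000000004
1 4 [-21.5  51.1] -0.4
2 1 [-2.  13.8] -0.1
2 2 [-2.7 27.7] -0.2
2 3 [-2.  41.7] -0.30000000000000004
2 4 [ 0.1 55.4] -0.4
3 1 [ 3.5 13.5] -0.1
3 2 [ 8.3 26.6] -0.2
3 3 [14.4 39.1] -0.30000000000000004
3 4 [21.7 51. ] -0.4
[555.93975523 139.60664651]
```

>>> {"op": "carry_out", "data": {
  "targets": [
    {"x":-0.0113,"y":0.0081,"z":0,"ax":0,"ay":0,"az":-0.1,"hand":-1},
    {"x":-0.0218,"y":0.0174,"z":0,"ax":0,"ay":0,"az":-0.2,"hand":-1},
    {"x":-0.0313,"y":0.0276,"z":0,"ax":0,"ay":0,"az":-0.3,"hand":-1},
    {"x":-0.0397,"y":0.0387,"z":0,"ax":0,"ay":0,"az":-0.4,"hand":-1},
    {"x":-0.0397,"y":0.0387,"z":0,"ax":0,"ay":0,"az":-0.4,"hand":-1}
  ]
}}

```text
time_s: 4.03
eef_pos: [558.6, -12.8, 168.1]
ee_rot: [0.357, 0.612, 0.356, -0.609]
force: [9.1, 6.8, 1.5]
grip_width: 0.156
```

>>> {"op": "carry_out", "data": {
  "targets": [
    {"x":-0.006,"y":0.0125,"z":0,"ax":0,"ay":0,"az":-0.1,"hand":-1},
    {"x":-0.012,"y":0.025,"z":0,"ax":0,"ay":0,"az":-0.2,"hand":-1},
    {"x":-0.0165,"y":0.038,"z":0,"ax":0,"ay":0,"az":-0.3,"hand":-1},
    {"x":-0.02,"y":0.0515,"z":0,"ax":0,"ay":0,"az":-0.4,"hand":-1},
    {"x":-0.02,"y":0.0515,"z":0,"ax":0,"ay":0,"az":-0.4,"hand":-1}
  ]
}}

```text
time_s: 4.65
eef_pos: [538.9, 38.0, 168.1]
ee_rot: [0.228, 0.671, 0.228, -0.668]
force: [8.5, 2.6, 1.1]
grip_width: 0.156
```

>>> {"op": "carry_out", "data": {
  "targets": [
    {"x":-0.002,"y":0.0138,"z":0,"ax":0,"ay":0,"az":-0.1,"hand":-1},
    {"x":-0.0025,"y":0.0277,"z":0,"ax":0,"ay":0,"az":-0.2,"hand":-1},
    {"x":-0.0015,"y":0.0417,"z":0,"ax":0,"ay":0,"az":-0.3,"hand":-1},
    {"x":0.0005,"y":0.0554,"z":0,"ax":0,"ay":0,"az":-0.4,"hand":-1},
    {"x":0.0005,"y":0.0554,"z":0,"ax":0,"ay":0,"az":-0.4,"hand":-1}
  ]
}}

```text
time_s: 5.28
eef_pos: [540.1, 92.7, 168.1]
ee_rot: [0.091, 0.704, 0.09, -0.699]
force: [10.9, -0.8, 0.6]
grip_width: 0.155
```

>>> {"op": "carry_out", "data": {
  "targets": [
    {"x":0.0045,"y":0.0135,"z":0,"ax":0,"ay":0,"az":-0.1,"hand":-1},
    {"x":0.0095,"y":0.0262,"z":0,"ax":0,"ay":0,"az":-0.2,"hand":-1},
    {"x":0.0158,"y":0.0385,"z":0,"ax":0,"ay":0,"az":-0.3,"hand":-1},
    {"x":0.0222,"y":0.0485,"z":0,"ax":0,"ay":0,"az":-0.38,"hand":-1},
    {"x":0.0222,"y":0.0485,"z":0,"ax":0,"ay":0,"az":-0.38,"hand":-1}
  ]
}}

```text
time_s: 5.9
eef_pos: [561.1, 141.4, 168.1]
ee_rot: [-0.043, 0.707, -0.043, -0.705]
force: [2.6, -0.5, 6.1]
grip_width: 0.156
```

>>> {"op": "carry_out", "data": {
  "targets": [
    {"x":0,"y":0,"z":0,"ax":0,"ay":0,"az":0,"hand":-0.2},
    {"x":0,"y":0,"z":0,"ax":0,"ay":0,"az":0,"hand":-0.2},
    {"x":0,"y":0,"z":0,"ax":0,"ay":0,"az":0,"hand":-0.2},
    {"x":0,"y":0,"z":0,"ax":0,"ay":0,"az":0,"hand":-0.2}
  ]
}}

```text
time_s: 6.4
eef_pos: [560.0, 140.9, 167.2]
ee_rot: [0.044, -0.706, 0.044, 0.706]
force: [-0.1, 0.3, 0.4]
grip_width: 0.399
```

>>> {"op": "carry_out", "data": {
  "targets": [
    {"x":0,"y":0,"z":0.03,"ax":0,"ay":0,"az":0,"hand":-0.2},
    {"x":0,"y":0,"z":0.07,"ax":0,"ay":0,"az":0,"hand":-0.2},
    {"x":0,"y":0,"z":0.1,"ax":0,"ay":0,"az":0,"hand":-0.2},
    {"x":0,"y":0,"z":0.1,"ax":0,"ay":0,"az":0,"hand":-0.2}
  ]
}}

```text
time_s: 6.9
eef_pos: [560.7, 141.0, 269.4]
ee_rot: [-0.044, 0.707, -0.043, -0.704]
force: [0.4, 0.3, -0.2]
grip_width: 0.401
```

>>> {"op": "carry_out", "data": {
  "targets": [
    {"x":0.01,"y":-0.05,"z":0,"ax":0,"ay":0,"az":0,"hand":-1},
    {"x":0.02,"y":-0.1,"z":0,"ax":0,"ay":0,"az":0,"hand":-1},
    {"x":0.03,"y":-0.15,"z":0,"ax":0,"ay":0,"az":0,"hand":-1},
    {"x":0.04,"y":-0.2,"z":0,"ax":0,"ay":0,"az":0,"hand":-1},
    {"x":0.05,"y":-0.235,"z":0,"ax":0,"ay":0,"az":0,"hand":-1}
  ]
}}

```text
time_s: 7.52
eef_pos: [609.9, -96.2, 265.7]
ee_rot: [0.044, -0.705, 0.044, 0.707]
force: [1.7, 0.7, 0.5]
grip_width: 0.0
```

>>> {"op": "carry_out", "data": {
  "targets": [
    {"x":0.015,"y":-0.024,"z":0,"ax":0,"ay":0,"az":0,"hand":-1},
    {"x":0.015,"y":-0.024,"z":0,"ax":0,"ay":0,"az":0,"hand":-1},
    {"x":0.015,"y":-0.024,"z":0,"ax":0,"ay":0,"az":0,"hand":-1}
  ]
}}

```text
time_s: 7.9
eef_pos: [624.7, -117.3, 266.4]
ee_rot: [0.044, -0.705, 0.043, 0.706]
force: [0.2, 0.2, 0.4]
grip_width: -0.003
```

```bash
python3 - <<'E'
from h import *
from rig import ctrl
import cv2
W=viewer.camera_info("wrist"); im=viewer.capture("wrist"); t=viewer.capture("top")
s=ctrl.sense(); print(s["eef_pos"],s["joints"].round(2),s["force"],s["grip_width"])
p=[652.14,-99.3,-.113]
for X in((-34,-7,180),(-34,-37,180),(0,-37,180),(0,-7,180),(-62,-85,205),(5,-170,202)): print(X,proj(W,c2w(p,X)).round(1))
print("tcp",proj(W,s["eef_pos"]))
t=cv2.resize(t[120:260,130:420],None,fx=1.38,fy=1.38*2.0/2)
t=cv2.resize(t,(512,int(512*t.shape[0]/t.shape[1])))
cv2.imwrite("pics/m2.png",cv2.convertScaleAbs(np.vstack([im,t])[:600+40],alpha=1.5))
E
python3 -c "
import cv2;a=cv2.imread('pics/m2.png');print(a.shape);cv2.imwrite('pics/m2.png',cv2.resize(a,None,fx=.92,fy=.92))"
```

```text
[ 624.81474957 -117.02999041  267.19013593] [-0.37  0.55  1.06  0.    1.54  1.32] [ 0.05908658  0.74972658 -0.25321321] -0.0031822302493708663
(-34, -7, 180) [[240.5 211.3]]
(-34, -37, 180) [[278.6 210.9]]
(0, -37, 180) [[279.1 168.7]]
(0, -7, 180) [[239.3 169.1]]
(-62, -85, 205) [[345.5 257.9]]
(5, -170, 202) [[478.1 166.8]]
tcp [[257.85332615 255.0303699 ]]
(631, 512, 3)
```

View pics/m2.png

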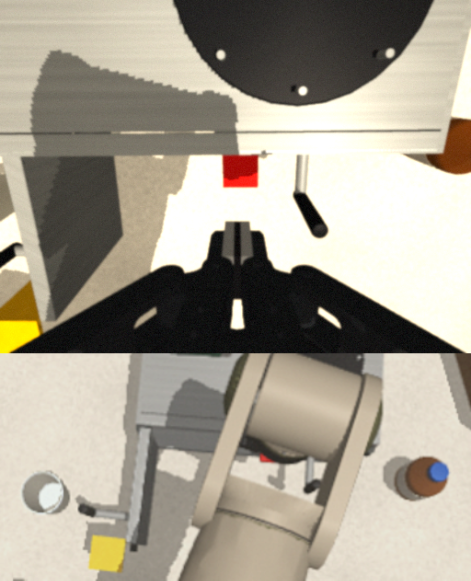

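The tab is uncovered, at about (223–258, 155–187) in the composite. The active door is at about a right angle, and the beaker and bottle are in place. The tab appears a few mm farther back than the fit, so I'll aim for x≈632.

>>> {"op": "carry_out", "data": {
  "targets": [
    {"x":0.007,"y":-0.002,"z":0,"ax":0,"ay":0,"az":0,"hand":-1},
    {"x":0.007,"y":-0.002,"z":-0.03,"ax":0,"ay":0,"az":0,"hand":-1},
    {"x":0.007,"y":-0.002,"z":-0.06,"ax":0,"ay":0,"az":0,"hand":-1},
    {"x":0.007,"y":-0.002,"z":-0.078,"ax":0,"ay":0,"az":0,"hand":-1},
    {"x":0.007,"y":-0.002,"z":-0.078,"ax":0,"ay":0,"az":0,"hand":-1}
  ]
}}

```text
time_s: 8.62
eef_pos: [631.9, -119.6, 188.2]
ee_rot: [0.044, -0.705, 0.043, 0.707]
force: [0.5, -0.7, 0.7]
grip_width: -0.001
```

>>> {"op": "carry_out", "data": {
  "targets": [
    {"x":0,"y":0,"z":-0.006,"ax":0,"ay":0,"az":0,"hand":-1},
    {"x":0,"y":0,"z":-0.012,"ax":0,"ay":0,"az":0,"hand":-1},
    {"x":0,"y":0,"z":-0.018,"ax":0,"ay":0,"az":0,"hand":-1},
    {"x":0,"y":0,"z":-0.018,"ax":0,"ay":0,"az":0,"hand":-1}
  ]
}}

```text
time_s: 9.12
eef_pos: [632.0, -120.1, 171.0]
ee_rot: [0.044, -0.706, 0.044, 0.706]
force: [-0.2, 0.2, 0.4]
grip_width: 0.002
```

>>> {"op": "carry_out", "data": {
  "targets": [
    {"x":0,"y":0,"z":-0.004,"ax":0,"ay":0,"az":0,"hand":-1},
    {"x":0,"y":0,"z":-0.008,"ax":0,"ay":0,"az":0,"hand":-1}
  ]
}}

```text
time_s: 9.38
eef_pos: [632.2, -120.1, 163.4]
ee_rot: [-0.044, 0.706, -0.044, -0.706]
force: [-0.8, 0.3, 3.3]
grip_width: 0.003
```

Run:
```python
from h import *
from rig import ctrl
import cv2
im=viewer.capture("wrist");s=ctrl.sense(); print(s["eef_pos"],s["force"])
cv2.imwrite("pics/w3.png",cv2.convertScaleAbs(cv2.resize(im[120:330,130:390],None,fx=2.5,fy=2.5),alpha=1.5))
```

```text
[ 632.05913218 -120.07689092  162.68300496] [ 1.40057575 -0.48877007  3.3577145 ]
```

View pics/w3.png

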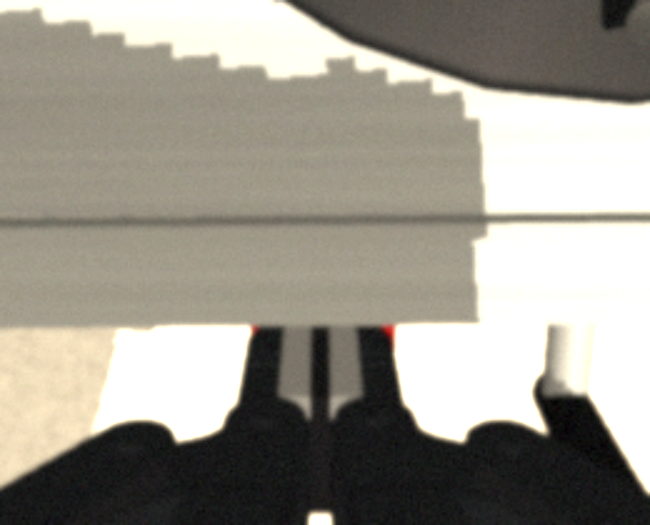

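Fingers are on the tab, with red showing at either side at (255,328) and (390,330), and a 3.3 N reaction. I'll continue to the stop.

>>> {"op": "carry_out", "data": {
  "targets": [
    {"x":0,"y":0,"z":-0.003,"ax":0,"ay":0,"az":0,"hand":-1},
    {"x":0,"y":0,"z":-0.006,"ax":0,"ay":0,"az":0,"hand":-1},
    {"x":0,"y":0,"z":-0.006,"ax":0,"ay":0,"az":0,"hand":-1}
  ]
}}

```text
time_s: 9.8
eef_pos: [631.9, -120.0, 156.8]
ee_rot: [0.044, -0.705, 0.043, 0.706]
force: [0.4, 0.2, 0.8]
grip_width: -0.005
```

>>> {"op": "carry_out", "data": {
  "targets": [
    {"x":0,"y":0,"z":-0.002,"ax":0,"ay":0,"az":0,"hand":-1},
    {"x":0,"y":0,"z":-0.002,"ax":0,"ay":0,"az":0,"hand":-1}
  ]
}}

```text
time_s: 10.05
eef_pos: [632.2, -120.1, 156.0]
ee_rot: [-0.043, 0.706, -0.044, -0.705]
force: [-1.9, 1.5, 6.9]
grip_width: 0.001
```

>>> {"op": "carry_out", "data": {
  "targets": [
    {"x":0,"y":0,"z":-0.002,"ax":0,"ay":0,"az":0,"hand":-1},
    {"x":0,"y":0,"z":-0.002,"ax":0,"ay":0,"az":0,"hand":-1}
  ]
}}

```text
time_s: 10.3
eef_pos: [632.4, -120.1, 155.9]
ee_rot: [-0.043, 0.707, -0.044, -0.705]
force: [-5.3, 1.3, 17.3]
grip_width: -0.001
```

Hard stop at z≈156, with the force rising to 17 N, so the bolt is fully down. I'll lift straight up and back away.

>>> {"op": "carry_out", "data": {
  "targets": [
    {"x":0,"y":0,"z":0.02,"ax":0,"ay":0,"az":0,"hand":-1},
    {"x":0,"y":0,"z":0.06,"ax":0,"ay":0,"az":0,"hand":-1},
    {"x":0,"y":0,"z":0.11,"ax":0,"ay":0,"az":0,"hand":-1},
    {"x":0,"y":0,"z":0.11,"ax":0,"ay":0,"az":0,"hand":-1}
  ]
}}

```text
time_s: 10.8
eef_pos: [633.1, -120.4, 267.2]
ee_rot: [-0.043, 0.708, -0.044, -0.703]
force: [0.1, -0.3, 0.6]
grip_width: 0.001
```

>>> {"op": "carry_out", "data": {
  "targets": [
    {"x":-0.05,"y":0,"z":0,"ax":0,"ay":0,"az":0,"hand":-1},
    {"x":-0.1,"y":0,"z":0.03,"ax":0,"ay":0,"az":0,"hand":-1},
    {"x":-0.15,"y":0,"z":0.05,"ax":0,"ay":0,"az":0,"hand":-1},
    {"x":-0.2,"y":0,"z":0.05,"ax":0,"ay":0,"az":0,"hand":-1},
    {"x":-0.23,"y":0,"z":0.05,"ax":0,"ay":0,"az":0,"hand":-1}
  ]
}}

```text
time_s: 11.42
eef_pos: [400.1, -119.7, 312.5]
ee_rot: [0.044, -0.705, 0.044, 0.706]
force: [-0.2, 0.3, -0.8]
grip_width: -0.001
```

Run:
```python
from h import *
from rig import ctrl
import cv2
t=viewer.capture("top")[80:230,130:430];a=viewer.capture("scene")[75:240,140:310];s=ctrl.sense();print(s["eef_pos"],s["force"])
t=cv2.resize(t,(600,300),interpolation=3);a=cv2.resize(a,(309,300),interpolation=3)
w=viewer.capture("wrist");w=cv2.resize(w,(388,291))
c=np.zeros((600,700,3),np.uint8);c[:300,:600]=t;c[300:,:309]=a;c[300:591,310:698]=w
cv2.imwrite("pics/end.png",cv2.convertScaleAbs(c,alpha=1.5))
```

```text
[ 400.12926243 -119.7657594   312.85552103] [ 0.07921387 -0.45530944 -0.38175032]
```

View pics/end.png

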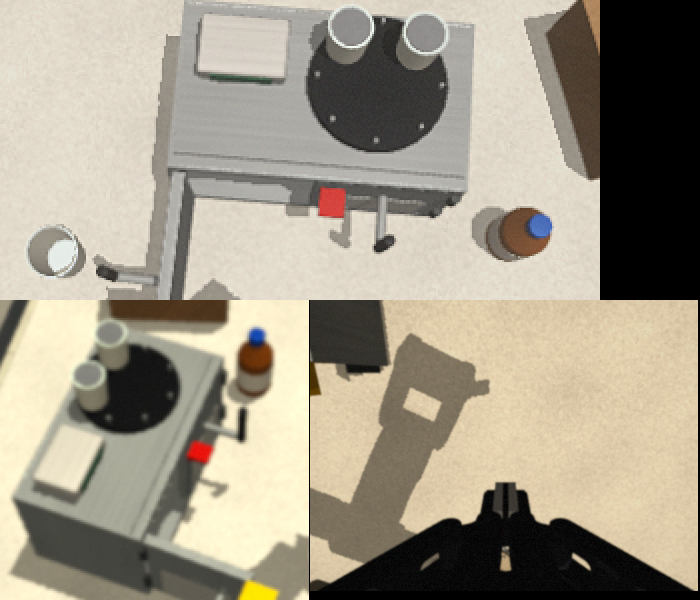

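The final views show the active door at about a right angle, with the hood at (258,592). The passive grip at (385,243) is unmoved, so that door is shut. The red tab is at (332,202) in the top view and (200,453) in the scene view; I'll check its height numerically before handing in.

Run:
```python
from h import *
from rig import finish_job
S=viewer.camera_info("scene");T=viewer.camera_info("top");p=[654,-99.5,-.113]
print("seen S",(140+200/1.818,75+153/1.818),"T",(130+166,80+101))
for z in(156,180):print(z,proj(S,c2w(p,(-17,-22,z))),proj(T,c2w(p,(-17,-22,z))))
d=[proj(S,c2w(p,(-17,-22,z)))[0] for z in(156,180)]
if np.linalg.norm(d[0]-[250,159])<np.linalg.norm(d[1]-[250,159]): print(finish_job())
```

```text
seen S (250.01100110011, 159.15841584158414) T (296, 181)
156 [[251.19031448 157.89607878]] [[295.38091574 182.45060721]]
180 [[251.10666136 153.36245716]] [[296.32473456 180.849606  ]]
the job is handed in; nothing more can be done
None
```

I swung the active door open by its black grip to about a right angle and let go. I then pushed the uncovered red tab straight down to its stop, lifted clear and backed away. The job was handed in at about 11.6 s of the 48 s allowed.

**Checks that agreed:**
- **Bolt:** the tab hit a hard stop at a height of about 156 mm, where the force rose to 17 N. The scene camera also fits the tab being down: seen at row 159, predicted row 158 if down and 153 if up.
- **Passive door:** its grip was at the same pixel as at the start, so the door is still shut.
- **Beaker and bottle:** both looked undisturbed in the last pictures, though I compared them only by eye.

**Checks that disagreed or were weak:**
- **Position:** the wrist camera put the cupboard 3–6 mm farther back than my first fit, so I corrected the tab target before pushing.
- **Tab height from the top camera:** this view can't settle it. Up and down differ by under 2 pixels there, and the reading was slightly nearer "up".
- **Force reading:** early in the push, at 171 mm, the force read about zero. It rose to 3.3 N lower down and 17 N at the stop.
- **Door angle:** I judged it from the gripper's path and the pictures; there is no direct reading of the hinge.

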